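Tug-test the tube carrier's latch, then invert the mixer

TASK

Before the blood tubes are mixed, make sure that the carrier is latched in the tilted cradle: with the cradle still tilted as it is, take the carrier by its black grip and give it a firm, steady tug straight out, and if it comes out, let it back in, push the red-tabbed bolt home and tug again. Once it holds against the tug, turn the cradle over (it has a crank for this) until the carrier is fully upside down and still latched in, then let go. Leave the other things on the bench where they are.

Things in the scene. Friction and masses are not known exactly. Their poses are not given: they have to be found in the camera images.
- stand: Hand-turned inversion mixer, fixed to the bench: grey base plate 170 (x) x 280 (y) x 12 mm, two white posts carrying a level axle along the stand's y, 140 mm above the bench. Origin: on the bench, straight below the axle's middle. x points away from the robot (yaw -0.12 to 0.35 rad), y towards the black crank, z up.
- cradle (a joint): Turn of the aluminium cradle and all it carries, rad, with stops at 0 and 3.14. 0: carrier upright; growing: its top leans to stand -x (the robot's side); 1.57: top faces stand -x; 3.14: fully upside down. Starts at 0.38 to 0.62 and stays wherever it is left (axle friction 0.4 N m, so about 6 N at the crank handle). It clears the base all the way.
- cradle_axle (a point): Middle of the axle, in the cradle's frame, which turns with the cradle: y along the axle towards the crank (the stand's y), z square out of the carrier's top (the way the carrier pulls out), x completes it. Stays 140 mm above the bench.
- crank_handle (a point): Middle of the crank's round black handle, 16 mm diameter, 72 mm long, parallel to the axle; turns rigidly with the cradle, in whose frame it is at x +63, y +160, z -15 mm. It starts on the far side and goes over the top to the robot's side, always above axle height, so it can be held across from above all the way, slipping round in the grip. The crank arm is at its inner end.
- carrier: Tube carrier: white box 96 x 112 x 40 mm, yellow top, coloured caps standing 8 mm above it, black grip; 0.25 to 0.5 kg. Origin: on the axle when seated, 17 mm below the yellow top face; axes as the cradle's. It slides only along its z: seated at 0, stop at 30 mm; let go while the cradle is tilted as at the start, it slides back in. Held by the bolt it lifts only 1.5 mm.
- carrier_grip (a point): Holding point on the carrier's black grip, a fin 16 mm thick (carrier x), 60 mm long (y), standing 50 mm above the yellow top. The point is in the fin's middle, 15 mm below its top edge, 6 mm along y and 52 mm along z from the carrier's origin. Tug along carrier +z, square out of the tilted cradle, with 10 to 20 N, held half a second.
- bolt: The latch: flat steel bolt 30 mm wide, 8 mm thick, with a red tab, at the cradle's end away from the crank. Axes as the cradle's; slides along y with 3 N friction, stays where left. Origin under the tab's middle, at cradle z 18.5 mm. Its y in the cradle: -80 mm fully home (stop; 12 mm over the carrier), -92 just clear of the carrier, -98 drawn right back. Starts anywhere from -84 to -98.
- bolt_tab (a point): Middle of the graspable part of the bolt's red tab: tab 14 mm thick along x, 22 mm along y, top 12 mm above this point, which is 30 mm above the bolt's origin. Move it along cradle +y to push the bolt home.
- tip_box_blue: Bystander, loose on the bench near the mixer: white box with a blue lid, 85 x 125 x 64 mm. Origin: centre of its underside. Leave it alone.
- tip_box_yellow: Bystander, loose on the bench near the mixer: white box with a yellow lid, 85 x 125 x 64 mm. Origin: centre of its underside. Leave it alone.
- tube_rack: Bystander, loose on the bench near the mixer: white rack of capped tubes, 95 x 165 x 90 mm. Origin: centre of its underside. Leave it alone.
- spray_bottle: Bystander, loose on the bench near the mixer: white bottle with a blue cap, 52 mm across, 140 mm tall. Origin: centre of its underside. Leave it alone.
- stick_jar: Bystander, loose on the bench near the mixer: amber jar with a green cap, 68 mm across, 99 mm tall. Origin: centre of its underside. Leave it alone.
- well_plate: Bystander, loose on the bench near the mixer: low white plate, 75 x 115 x 12 mm. Origin: centre of its underside. Leave it alone.
- slide_tray: Bystander, loose on the bench near the mixer: clear open tray, 95 x 135 x 26 mm. Origin: centre of its underside. Leave it alone.

How it is judged:
On the way:
1. The carrier is pulled by the fingers against its bolt with more than 4 N on the bolt, cradle still tilted as for loading (0.25 to 0.9 rad) (contact force between bolt and carrier above 4 N and contact force between the fingers and carrier above 2 N and value of joint cradle between 0.25 and 0.9 rad), for 0.2 s.
At the end, for the whole second after the job is handed in: The cradle is upside down (joint above 2.9 rad, within 14 degrees), the carrier is still latched in it (slid out by less than 6 mm) and at rest, released (value of joint cradle above 2.9 rad and z of carrier in the frame of cradle_axle below 0.006 m and linear speed of carrier below 0.02 m/s); the robot touches nothing.
It fails at once if the carrier slides out of the cradle (over 10 mm) while it is being turned over (beyond 1.2 rad) (value of joint cradle above 1.2 rad and z of carrier in the frame of cradle_axle above 0.01 m).
It fails at once if a bystander is moved by more than 30 mm (distance of any of tip_box_blue, tip_box_yellow, tube_rack, spray_bottle, stick_jar, well_plate, slide_tray from where it was at the start of the episode above 0.03 m).
It also fails if it takes over 72 s, if anything falls off the work surface, if the arm or the gripper's body presses on something with over 40 N, if the wrist force passes 120 N, or if a joint passes its speed limit or range.

ROBOT

A 7-joint arm with a two-finger parallel gripper is mounted at the origin on the work surface. World frame = base frame: x ahead of the robot, y to its left, z up, the work surface at z = 0. Lengths are in m, angles in rad, forces in N, time in s.
With the tool pointing down it reaches from about 0.4 to 0.875 m from the base axis. Payload 19.3 kg.
Tool frame: the origin (TCP) lies at the very end of the fingers, on their centre line; the grasp point (between the pads) lies 19 mm behind it; z points along the fingers, y is the direction in which the jaws open and shut (so a half turn about z gives the same grasp; the last joint's range is limited). The gripper opens to 85 mm and grips with 20 to 120 N. Pads are 22 mm wide; open, the fingers measure 114 mm over their backs; the gripper's body (76 mm by 85 mm) begins 54 mm behind the grasp point. The pads swing forward as they close: fully open they stand 13 mm farther back than shut.
Start: joints at [1.128, 0.521, -0.036, 1.599, 0.021, 1.021, -0.113], TCP at [0.228, -0.582, 0.231] pointing down, gripper open.
Joint ranges: [-2.91, 2.91], [-0.3, 2.13], [-1.5, 1.42], [0.17, 2.43], [-1.26, 4.41], [0.16, 1.93], [-2.52, 2.52]. Speed limits (rad/s): [1.89, 1.89, 2.39, 2.39, 3.01, 3.01, 3.01].

INTERFACE

Orientations are given as [roll, pitch, yaw] about the fixed x, y, z axes, in that order (R = Rz(yaw) Ry(pitch) Rx(roll)).
In Python, from workcell import bot gives the robot as it stands.
- The arm moves only by the tool carry_out, never from a script. Its argument "targets" is a list of rows, each a list of 7 numbers: the shift along the tool's x, y, z in mm, then the turn, a rotation vector about the tool's x, y, z in units of 6 degrees (1.0 is 6 degrees), then the closure in counts, from 0 (fully open) to 255 (shut). A call has 1 to 5 rows; each row shifts and turns the commanded pose from where the row before left it, along the tool's axes as they then stand; what a row does not reach is not made up. A row lasts 1/12 s, in which the tool goes at most 41.7 mm and 7.16 degrees, less where a joint would pass 70% of its speed; a pose out of reach is approached as far as the arm can. A call is refused whole if a number of a shift passes 41.7 or a number of a turn 1, either way. A call with a gripper value outside its range is refused whole. The fingers move at their own pace and stop on an object; "force" is the grip in N (left out, the last holds). Time passes only in rows, so rows that do not move let the fingers close. It gives the time, the measured TCP pose, the force and the opening at its end, in the units of the state.
- bot.observe(): the state, without advancing time (a new reading comes with each control period).
- bot.grab_frame(name): name is "scene" or "top" or "wrist"; returns a dict with "color" (400x640x3 uint8, red, green, blue), "z_map" (400x640 float32, m along the optical axis (not along the pixel's ray), 0 where there is no reading), "K" (3x3 intrinsics, pixels), "cam_to_world" (4x4, takes a point from camera to world coordinates); the wrist camera has in their place "T_tool_cam" (4x4, takes a point from camera to tool coordinates, whose origin is the TCP and whose axes are the flange's). Camera axes: x right, y down, z forward; pixel columns grow to the right and rows downward; lengths in m; the calibration is good to about 2 mm. A picture is of the moment at which its call begins: read the wrist's pose just before it.
- bot.job_done(): hands the job in, once; it reports no verdict.
The state is a dict: "clock": time; "qpos": joint angles; "qd": joint speeds; "joint_efforts": joint torques, N m; "position": TCP position; "tool_rot": TCP orientation; "force": force on the tool from outside, world axes, zero at the start; "moment": the same for the moment, N m; "grip_width": finger opening in m.
Only numpy, scipy, OpenCV 4.12 (cv2) and the standard library are available. Lean on these libraries where they do the work, as an engineer would, in place of code of your own. Each camera call takes 0.05 s, during which the arm holds its last target. There are 200 camera calls.

## Working session

There is one attempt and no reset: what is moved stays moved. The work goes in short steps, Python scripts to look and compute and a tool call to move; the robot and the scene stay as the last step left them, time stands still between calls to the robot, and variables do not carry over. Pictures are saved under pics/ and viewed, about 8 in all and at most 12, crops included, and the job is handed in when it is done.

Besides the shell and the picture viewer there is one more tool, called as name(argument=value, ...) on one line, values as JSON. carry_out: Moves the arm, as the interface text tells. Its arguments: {"type":"object","properties":{"targets":{"type":"array","items":{"type":"array","items":{"type":"number"}}},"force":{"type":"number"}},"required":["targets"]}

```bash
mkdir -p pics; cat > h.py <<'E'
import numpy as np, cv2
from workcell import bot
from scipy.spatial.transform import Rotation as R
def grab(n,f,crop=None,s=1):
    st=bot.observe(); d=bot.grab_frame(n); im=d["color"][:,:,::-1]
    if crop: x0,y0,x1,y1=crop; im=im[y0:y1,x0:x1]
    cv2.imwrite("pics/"+f+".png",cv2.resize(im,None,fx=s,fy=s,interpolation=cv2.INTER_CUBIC))
    T=d.get("cam_to_world")
    if T is None:
        W=np.eye(4);W[:3,:3]=R.from_euler("xyz",st["tool_rot"]).as_matrix();W[:3,3]=st["position"];T=W@d["T_tool_cam"]
    np.savez(f,z=d["z_map"],K=d["K"],T=T,c=d["color"]); return d
def pts(f):
    d=np.load(f+".npz");z=d["z"];K=d["K"];v,u=np.mgrid[:z.shape[0],:z.shape[1]]
    P=np.stack([(u-K[0,2])/K[0,0]*z,(v-K[1,2])/K[1,1]*z,z,np.ones_like(z)],-1)@d["T"].T
    P=P[...,:3];P[z==0]=np.nan;return P,d["c"]
E
python3 - <<'E'
from h import *
print(bot.observe())
for n in("scene","top"): 
    grab(n,n+"0"); 
a=cv2.imread("pics/scene0.png");b=cv2.imread("pics/top0.png")
cv2.imwrite("pics/both.png",cv2.resize(np.vstack([a,b]),(480,600)))
E
```

```text
{'clock': 0.0, 'qpos': array([ 1.12777283,  0.5220229 , -0.0363087 ,  1.60000885,  0.02122218,
        1.02108121, -0.11282351]), 'qd': array([-0.00016744, -0.0010648 , -0.00071073,  0.00166986, -0.00034252,
       -0.00015719, -0.00114044]), 'joint_efforts': array([-2.14952292e-03, -9.27112770e+01,  1.97811820e+00, -3.69939387e+01,
        1.74485764e-02,  8.00317910e-03,  1.69636473e-05]), 'position': array([ 0.22748189, -0.58177194,  0.2307201 ]), 'tool_rot': array([-3.14046299e+00,  1.08706988e-04,  3.72785472e-01]), 'force': array([ 0.0547893 , -0.0136504 ,  0.32687605]), 'moment': array([-0.0232298 ,  0.01920409, -0.01943156]), 'grip_width': 0.08480765487650971}
```

View pics/top0.png

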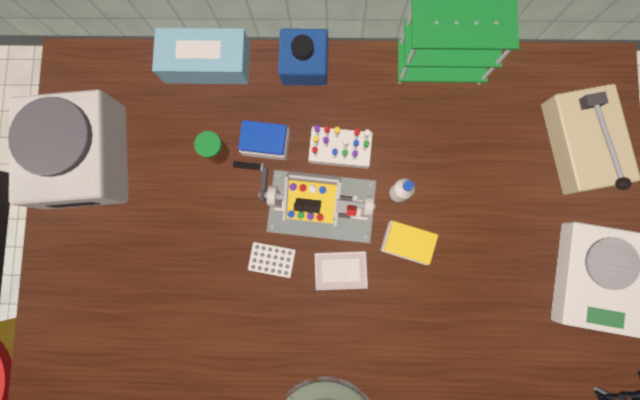

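View pics/scene0.png

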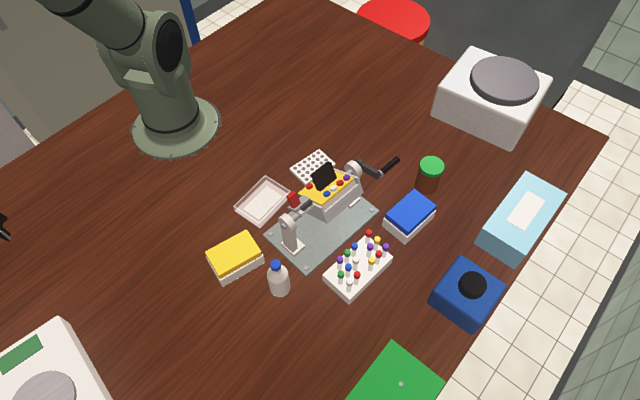

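The top view shows the mixer at about (320,205): crank handle at (247,165), grip fin at (307,206), red tab at (351,211). The bystanders surround it. Next I measure from the depth.

```bash
python3 - <<'E'
from h import *
im=cv2.imread("pics/top0.png")[140:260,220:420];cv2.imwrite("pics/crop.png",cv2.resize(im,None,fx=4,fy=4,interpolation=cv2.INTER_CUBIC))
P,c=pts("top0"); c=c.astype(int)
for u,v in[(247,165),(240,165),(256,166),(307,202),(307,206),(351,210),(277,232),(365,235),(372,182),(275,178),(370,205),(272,196)]:
    print(u,v,P[v,u].round(4),c[v,u])
hsv=cv2.cvtColor(c.astype(np.uint8),cv2.COLOR_RGB2HSV);reg=np.zeros(c.shape[:2],bool);reg[140:260,220:380]=1
def blob(m,n):
    p=P[m&reg];p=p[~np.isnan(p[:,0])];print(n,len(p),np.median(p,0).round(4),p.min(0).round(3),p.max(0).round(3));return p
dark=c.max(2)<45
g=np.zeros_like(reg);g[195:216,290:325]=1
h=np.zeros_like(reg);h[155:178,228:264]=1
p=blob(dark&g,"grip");p=blob(dark&h,"handle")
p=p[p[:,2]>.1];print("handle dir",np.linalg.svd(p-p.mean(0))[2][0],p.mean(0))
y=(hsv[...,0]>20)&(hsv[...,0]<32)&(hsv[...,1]>200)&(hsv[...,2]>120)
g2=np.zeros_like(reg);g2[175:228,283:342]=1
p=blob(y&g2,"yellow");A=p-p.mean(0);_,s,V=np.linalg.svd(A);print("normal",V[2],s)
r=(c[...,0]>120)&(c[...,1]<60)&(c[...,2]<60);g3=np.zeros_like(reg);g3[195:225,340:362]=1
blob(r&g3,"red")
pl=(abs(P[...,2]-.012)<.004)&reg; g4=np.zeros_like(reg);g4[165:250,262:382]=1
m=pl&g4; 
uv=np.argwhere(m);w=P[m][:,:2].astype(np.float32);print("plate",len(w),cv2.minAreaRect(w))
E
```

```text
247 165 [0.6705 0.1956 0.1618] [58 50 51]
240 165 [0.6703 0.2124 0.1613] [49 44 45]
256 166 [0.668  0.1736 0.1641] [58 50 49]
307 202 [0.5825 0.0497 0.185 ] [66 54 48]
307 206 [0.5715 0.0484 0.2035] [72 59 54]
351 210 [ 0.5647 -0.0497  0.2018] [194  72  62]
277 232 [0.5185 0.1392 0.0126] [157 149 141]
365 235 [ 0.5154 -0.0978  0.0148] [185 179 175]
372 182 [ 0.6604 -0.1159  0.0085] [169 169 161]
275 178 [0.6662 0.1497 0.012 ] [168 168 162]
370 205 [ 0.5804 -0.0952  0.1667] [225 214 207]
272 196 [0.5974 0.1333 0.1643] [224 214 206]
  return _methods._mean(a, axis=axis, dtype=dtype,
  ret = um.true_divide(
Traceback (most recent call last):
ValueError: zero-size array to reduction operation minimum which has no identity
```

View pics/crop.png

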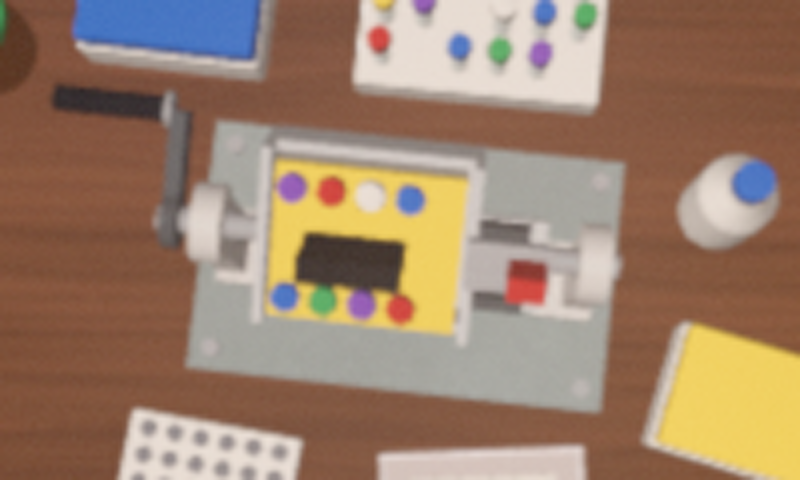

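```bash
python3 - <<'E' 2>/dev/null
from h import *
P,c=pts("top0"); c=c.astype(int)
hsv=cv2.cvtColor(c.astype(np.uint8),cv2.COLOR_RGB2HSV)
def box(u0,v0,u1,v1):
    g=np.zeros(c.shape[:2],bool);g[v0:v1,u0:u1]=1;return g
def blob(m,n):
    p=P[m];p=p[~np.isnan(p[:,0])];print(n,len(p),np.median(p,0).round(4),p.min(0).round(3),p.max(0).round(3));return p
dark=c.max(2)<85
blob(dark&box(292,196,323,214),"grip")
p=blob(dark&box(230,155,264,175)&(P[...,2]>.13),"handle");print(p.mean(0),np.linalg.svd(p-p.mean(0))[2][0])
y=(hsv[...,0]>18)&(hsv[...,0]<34)&(hsv[...,1]>120)&(hsv[...,2]>120)
p=blob(y&box(283,178,342,226),"yellow");_,s,V=np.linalg.svd(p-p.mean(0));
print("normal",V[2],s,p.mean(0))
r=(c[...,0]>150)&(c[...,1]<90)&(c[...,2]<90)
blob(r&box(340,200,362,222),"red")
m=(abs(P[...,2]-.012)<.005)&box(262,165,382,250)&(hsv[...,1]<60)
print("plate",m.sum(),cv2.minAreaRect(P[m][:,:2].astype(np.float32)))
E
```

```text
grip 269 [0.5738 0.0486 0.1996] [0.561 0.022 0.168] [0.591 0.076 0.208]
handle 151 [0.6702 0.198  0.1615] [0.661 0.167 0.156] [0.681 0.229 0.167]
[0.6702212  0.19800298 0.16140796] [-0.08780245 -0.99611289 -0.00706013]
yellow 1058 [0.5953 0.0281 0.162 ] [ 0.541 -0.016  0.134] [0.635 0.1   0.206]
normal [-0.39597014  0.01123797  0.91819462] [1.15234825 0.85049527 0.25770419] [0.59156945 0.03561893 0.16088602]
red 52 [ 0.5609 -0.0497  0.1955] [ 0.554 -0.059  0.191] [ 0.57  -0.041  0.202]
plate 2769 ((0.5903787612915039, 0.023694440722465515), (0.22627779841423035, 0.3192916512489319), 2.5043911933898926)
```

```bash
cat >> h.py <<'E'
def proj(f,u,v,z):
    d=np.load(f+".npz");K=d["K"];T=d["T"];r=T[:3,:3]@np.array([(u-K[0,2])/K[0,0],(v-K[1,2])/K[1,1],1]);o=T[:3,3]
    return o+r*(z-o[2])/r[2]
E
python3 - <<'E'
from h import *
C=np.array([proj("top0",220+u/4,140+v/4,.012) for u,v in[(216,122),(625,162),(600,411),(187,368)]])
o=C.mean(0);print(C.round(4),o)
for a,b in((1,0),(2,3),(2,1),(3,0)): d=C[b]-C[a];print(np.linalg.norm(d),np.arctan2(-d[0],d[1]) , np.arctan2(d[1],d[0]))
for y in(-.1,-.088,-.08):
    Rz=R.from_euler("z",y)
    for n,p in(("h",[.67022,.198,.1535]),("grip",[.5738,.0486,.2]),("red",[.5609,-.0497,.1955])):
        q=Rz.inv().apply(np.array(p)-[o[0],o[1],.14]); print(y,n,q.round(4),np.arctan2(q[2],q[0]))
E
```

```text
[[ 0.687   0.1532  0.012 ]
 [ 0.6642 -0.127   0.012 ]
 [ 0.495  -0.1116  0.012 ]
 [ 0.5179  0.1671  0.012 ]] [0.5910118  0.02040243 0.012     ]
0.28112242410474775 -0.08124883479255139 1.4895474920023453
0.2797191866834511 -0.08197157365502306 1.4888247531398735
0.16984170682345226 -1.661625547845704 -0.09082922105080736
0.16963189626615877 -1.6533645705898967 -0.082568243795
-0.1 h [0.0611 0.1846 0.0135] 0.217516559335888
-0.1 grip [-0.0199  0.0263  0.06  ] 1.891659741737953
-0.1 red [-0.023  -0.0728  0.0555] 1.9630947256240239
-0.088 h [0.0633 0.1839 0.0135] 0.21014380810210406
-0.088 grip [-0.0196  0.0266  0.06  ] 1.886887075122214
-0.088 red [-0.0238 -0.0725  0.0555] 1.9764263909413329
-0.08 h [0.0648 0.1834 0.0135] 0.20551189295025823
-0.08 grip [-0.0194  0.0267  0.06  ] 1.8836732566849221
-0.08 red [-0.0244 -0.0723  0.0555] 1.9852017826325374
```

```bash
cat >> h.py <<'E'
yaw=-.084; th=.44; O=np.array([.5927,.0408,.14])
def Rc(t=None): return R.from_euler("z",yaw)*R.from_euler("y",-(th if t is None else t))
F=R.from_matrix(np.array([[0,1,0],[1,0,0],[0,0,-1.]]).T)
def wp(p,t=None): return O+Rc(t).apply(np.array(p)/1000)
def plan(p,Rt,n,g,start=None):
    s=bot.observe(); p0,R0=start or (s["position"],R.from_euler("xyz",s["tool_rot"]))
    p0=np.array(p0)
    dr=(R0.inv()*Rt).as_rotvec(); 
    print("dist",np.linalg.norm(p-p0)*1e3,"deg",np.degrees(np.linalg.norm(dr)))
    for i in range(n):
        Ri=R0*R.from_rotvec(dr*i/n)
        print([*Ri.inv().apply((p-p0)/n*1e3).round(1).tolist(),*(np.degrees(dr)/6/n).round(2).tolist(),g])
    return p,Rt
E
python3 - <<'E'
from h import *
print(wp([0,6,123]))
plan(wp([0,6,123]),Rc()*F,21,100)
E
```

```text
[0.54099758 0.05117448 0.25128445]
dist 706.6571160794331 deg 68.15320108403887
[24.9, -22.6, -1.0, -0.18, 0.11, -0.5, 100]
[26.0, -21.3, -1.1, -0.18, 0.11, -0.5, 100]
[27.1, -19.9, -1.1, -0.18, 0.11, -0.5, 100]
[28.1, -18.4, -1.2, -0.18, 0.11, -0.5, 100]
[29.1, -16.9, -1.2, -0.18, 0.11, -0.5, 100]
[29.9, -15.3, -1.1, -0.18, 0.11, -0.5, 100]
[30.7, -13.7, -1.1, -0.18, 0.11, -0.5, 100]
[31.4, -12.1, -0.9, -0.18, 0.11, -0.5, 100]
[32.0, -10.4, -0.8, -0.18, 0.11, -0.5, 100]
[32.5, -8.7, -0.6, -0.18, 0.11, -0.5, 100]
[32.9, -7.0, -0.4, -0.18, 0.11, -0.5, 100]
[33.2, -5.3, -0.1, -0.18, 0.11, -0.5, 100]
[33.5, -3.6, 0.2, -0.18, 0.11, -0.5, 100]
[33.6, -1.8, 0.6, -0.18, 0.11, -0.5, 100]
[33.6, -0.1, 0.9, -0.18, 0.11, -0.5, 100]
[33.6, 1.7, 1.3, -0.18, 0.11, -0.5, 100]
[33.4, 3.4, 1.8, -0.18, 0.11, -0.5, 100]
[33.2, 5.1, 2.2, -0.18, 0.11, -0.5, 100]
[32.9, 6.8, 2.7, -0.18, 0.11, -0.5, 100]
[32.4, 8.4, 3.3, -0.18, 0.11, -0.5, 100]
[31.9, 10.0, 3.8, -0.18, 0.11, -0.5, 100]
```

carry_out(targets=[[25,-22.5,-4,-0.18,0.11,-0.5,100],[26,-21.5,-4,-0.18,0.11,-0.5,100],[27,-20,-4,-0.18,0.11,-0.5,100],[28,-18.5,-4,-0.18,0.11,-0.5,100],[29,-17,-4,-0.18,0.11,-0.5,100]])

```text
clock: 0.52
position: [0.3016, -0.4291, 0.2504]
tool_rot: [3.04, -0.045, 0.64]
force: [1.1, -0.6, -0.2]
grip_width: 0.052
```

carry_out(targets=[[30,-15.5,-4,-0.18,0.11,-0.5,100],[30.5,-13.5,-4,-0.18,0.11,-0.5,100],[31.5,-12,-4,-0.18,0.11,-0.5,100],[32,-10.5,-4,-0.18,0.11,-0.5,100],[32.5,-8.5,-4,-0.18,0.11,-0.5,100]])

```text
clock: 0.93
position: [0.3741, -0.2775, 0.2705]
tool_rot: [2.931, -0.061, 0.908]
force: [0.1, -0.3, 0.3]
grip_width: 0.0521
```

carry_out(targets=[[33,-7,0,-0.18,0.11,-0.5,100],[33,-5.5,0,-0.18,0.11,-0.5,100],[33.5,-3.5,0,-0.18,0.11,-0.5,100],[33.5,-2,0,-0.18,0.11,-0.5,100],[33.5,0,0,-0.18,0.11,-0.5,100]])

```text
clock: 1.35
position: [0.4476, -0.1267, 0.276]
tool_rot: [2.821, -0.048, 1.176]
force: [0.2, -1.8, -0.5]
grip_width: 0.0521
```

carry_out(targets=[[33.5,1.5,0,-0.18,0.11,-0.5,100],[33.5,3.5,0,-0.18,0.11,-0.5,100],[33,5,0,-0.18,0.11,-0.5,100],[33,7,0,-0.18,0.11,-0.5,100],[0,0,0,0,0,0,100]])

```text
clock: 1.77
position: [0.5058, -0.0016, 0.2878]
tool_rot: [2.737, -0.018, 1.395]
force: [-0.5, 0.6, -0.3]
grip_width: 0.0521
```

```bash
python3 - <<'E'
from h import *
s=bot.observe();print(s["position"],s["tool_rot"],s["grip_width"],s["clock"])
grab("wrist","w1")
plan(wp([0,6,123]),Rc()*F,4,100)
E
```

```text
[ 0.50582705 -0.00161237  0.28776192] [ 2.73672503 -0.01844142  1.39456321] 0.05213684620087448 1.7667
dist 75.30192359321072 deg 5.988679573520837
[15.1, 2.3, 11.0, -0.09, 0.06, -0.23, 100]
[15.0, 2.6, 11.1, -0.09, 0.06, -0.23, 100]
[14.8, 2.8, 11.2, -0.09, 0.06, -0.23, 100]
[14.7, 3.1, 11.3, -0.09, 0.06, -0.23, 100]
```

View pics/w1.png

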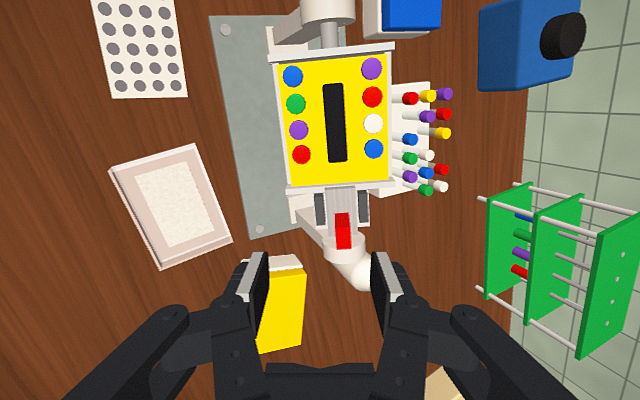

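The wrist view shows the fin at (335,122), the red tab at (342,231) and the yellow face at (330,115). I refine the tilt, origin and bolt position from it.

```bash
python3 - <<'E' 2>/dev/null
from h import *
P,c=pts("w1");hsv=cv2.cvtColor(c,cv2.COLOR_RGB2HSV);c=c.astype(int)
def box(u0,v0,u1,v1):
    g=np.zeros(c.shape[:2],bool);g[v0:v1,u0:u1]=1;return g
y=(hsv[...,0]>25)&(hsv[...,0]<33)&(hsv[...,1]>180)&(hsv[...,2]>150)&box(275,50,392,190)
p=P[y];p=p[~np.isnan(p[:,0])]
for _ in range(4):
    m=p.mean(0);n=np.linalg.svd(p-m,full_matrices=False)[2][2];n*=np.sign(n[2]);d=(p-m)@n;p=p[abs(d)<max(.003,1*np.median(abs(d)))]
q=R.from_euler("z",yaw).inv()
print("normal stand",q.apply(n),"theta",np.arctan2(-q.apply(n)[0],n[2]),"h",(m-O)@n,len(p))
def show(m,name):
    p=P[m];p=p[~np.isnan(p[:,0])];a=Rc().inv().apply(p-O)*1e3
    z=np.percentile(a[:,2],90);b=a[a[:,2]>z-5];print(name,"top",z.round(1),"ctr",((b.max(0)+b.min(0))/2).round(1),b.min(0).round(1),b.max(0).round(1))
show((c.max(2)<60)&box(318,76,352,168),"fin")
show((c[...,0]>120)&(c[...,1]<60)&(c[...,2]<60)&box(325,205,360,252),"tab")
a=Rc().inv().apply(P[y]-O)*1e3;print("yellow",np.nanpercentile(a,[1,50,99],axis=0).round(1))
E
```

```text
normal stand [-0.4321797   0.00350211  0.90178071] theta 0.44691140814008656 h 0.015466332998875561 8278
fin top 66.3 ctr [ 2.6  9.4 65.3] [ -4.9 -20.   63. ] [10.1 38.8 67.6]
tab top 59.8 ctr [  2.3 -91.6  57.9] [  -4.2 -102.6   54.9] [  8.8 -80.6  60.9]
yellow [[-43.8 -52.1  13.7]
 [  4.2   7.1  15.5]
 [ 50.   58.1  17.3]]
```

```bash
cat >> h.py <<'E'
th=.447; O=O+R.from_euler("z",yaw).apply([.0027,.0033,-.0003])
E
python3 - <<'E'
from h import *
print(O)
s=plan(wp([0,6,105]),Rc()*F,4,100)
plan(wp([0,6,34]),Rc()*F,3,100,s)
E
```

```text
[0.59566735 0.04386183 0.1397    ]
dist 90.92876896191882 deg 6.140731800512137
[16.1, 2.8, 15.8, -0.1, 0.06, -0.23, 100]
[15.9, 3.0, 16.0, -0.1, 0.06, -0.23, 100]
[15.7, 3.2, 16.1, -0.1, 0.06, -0.23, 100]
[15.6, 3.4, 16.2, -0.1, 0.06, -0.23, 100]
dist 71.00000000000003 deg 0.0
[0.0, 0.0, 23.7, 0.0, 0.0, 0.0, 100]
[0.0, 0.0, 23.7, 0.0, 0.0, 0.0, 100]
[0.0, 0.0, 23.7, 0.0, 0.0, 0.0, 100]
```

carry_out(targets=[[16,3,16,-0.1,0.06,-0.23,100],[16,3,16,-0.1,0.06,-0.23,100],[16,3,16,-0.1,0.06,-0.23,100],[15.5,3.5,16,-0.1,0.06,-0.23,100],[0,0,0,0,0,0,100]])

```text
clock: 2.23
position: [0.5507, 0.0524, 0.2318]
tool_rot: [2.699, -0.001, 1.486]
force: [-1.3, 0.1, -1.6]
grip_width: 0.0518
```

carry_out(targets=[[0,0,15,0,0,0,100],[0,0,20,0,0,0,100],[0,0,20,0,0,0,100],[0,0,16,0,0,0,100],[0,0,0,0,0,0,100]])

```text
clock: 2.65
position: [0.5805, 0.0466, 0.1678]
tool_rot: [2.7, 0.001, 1.481]
force: [-1.6, 0.2, -1.4]
grip_width: 0.0521
```

```bash
cat >> h.py <<'E'
def loc():
    s=bot.observe(); print("tcp in cradle",(Rc().inv().apply(s["position"]-O)*1e3).round(1),"force cradle",Rc().inv().apply(s["force"]).round(1),"rot err deg",np.degrees(((Rc()*F).inv()*R.from_euler("xyz",s["tool_rot"])).as_rotvec()).round(2),"w",s["grip_width"],"t",s["clock"])
E
python3 - <<'E'
from h import *
loc(); grab("wrist","w2")
E
```

```text
tcp in cradle [-1.7  1.5 32. ] force cradle [-2.   0.  -0.6] rot err deg [ 0.33 -0.17  0.26] w 0.05212821520803031 t 2.65
```

View pics/w2.png

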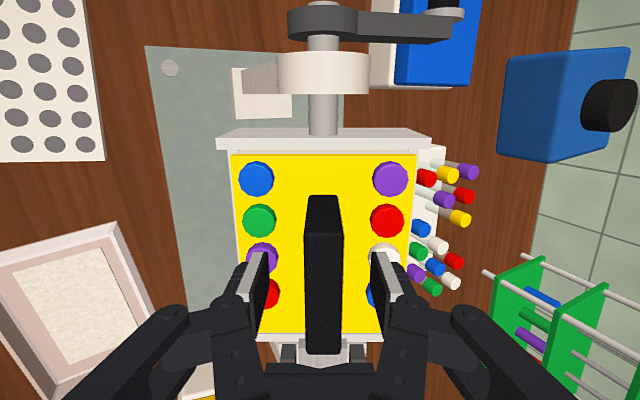

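carry_out(targets=[[4,1.5,-2,0,0,0,150],[0,0,0,0,0,0,255],[0,0,0,0,0,0,255],[0,0,0,0,0,0,255],[0,0,0,0,0,0,255]], force=60)

```text
clock: 3.12
position: [0.5814, 0.0523, 0.1738]
tool_rot: [2.696, -0.001, 1.483]
force: [-12.4, 1.4, 15.1]
grip_width: 0.0151
```

carry_out(targets=[[0,0,-1,0,0,0,255],[0,0,-1,0,0,0,255],[0,0,-1,0,0,0,255],[0,0,-1,0,0,0,255],[0,0,0,0,0,0,255]])

```text
clock: 3.53
position: [0.5801, 0.0523, 0.1765]
tool_rot: [2.697, -0.001, 1.483]
force: [-0.0, 2.0, -3.8]
grip_width: 0.0153
```

```bash
python3 - <<'E'
from h import *
loc()
E
```

```text
tcp in cradle [ 1.2  7.1 40.2] force cradle [-1.8  2.  -3.3] rot err deg [ 0.12 -0.04  0.19] w 0.015274905967432533 t 3.5333
```

carry_out(targets=[[0,0,-2,0,0,0,255],[0,0,-2,0,0,0,255],[0,0,-2,0,0,0,255],[0,0,-2,0,0,0,255],[0,0,0,0,0,0,255]])

```text
clock: 3.95
position: [0.5766, 0.0526, 0.1839]
tool_rot: [2.697, -0.001, 1.484]
force: [0.2, 3.2, -3.5]
grip_width: 0.0149
```

```bash
python3 - <<'E'
from h import *
loc()
E
```

```text
tcp in cradle [ 1.3  7.1 48.4] force cradle [-1.6  3.2 -3.1] rot err deg [ 0.11 -0.05  0.19] w 0.014945989197912898 t 3.95
```

carry_out(targets=[[0,0,4,0,0,0,255],[0,0,4,0,0,0,255],[0,0,4,0,0,0,255],[0,0,0,0,0,0,150],[0,0,0,0,0,0,150]])

```text
clock: 4.37
position: [0.5822, 0.0517, 0.1725]
tool_rot: [2.697, 0.0, 1.483]
force: [-0.2, -0.5, -0.3]
grip_width: 0.0348
```

carry_out(targets=[[0,0,0,0,0,0,150],[0,0,-25,0,0,0,150],[0,0,-30,0,0,0,150],[-35,0,0,0,0,0,150],[-35,0,0,0,0,0,150]])

```text
clock: 4.78
position: [0.5528, -0.0151, 0.2241]
tool_rot: [2.693, -0.0, 1.487]
force: [0.8, -1.4, -0.1]
grip_width: 0.035
```

carry_out(targets=[[-31,0,0,0,0,0,150],[0,0,0,0,0,0,150],[0,0,0,0,0,0,150]])

```text
clock: 5.03
position: [0.5493, -0.0492, 0.2222]
tool_rot: [2.697, -0.0, 1.479]
force: [-0.4, 0.4, -0.1]
grip_width: 0.0352
```

```bash
python3 - <<'E'
from h import *
loc(); grab("wrist","w3")
E
```

```text
tcp in cradle [  1.1 -96.6  91. ] force cradle [-0.4  0.4  0.1] rot err deg [ 0.13 -0.19  0.43] w 0.03521229730442169 t 5.0333
```

View pics/w3.png

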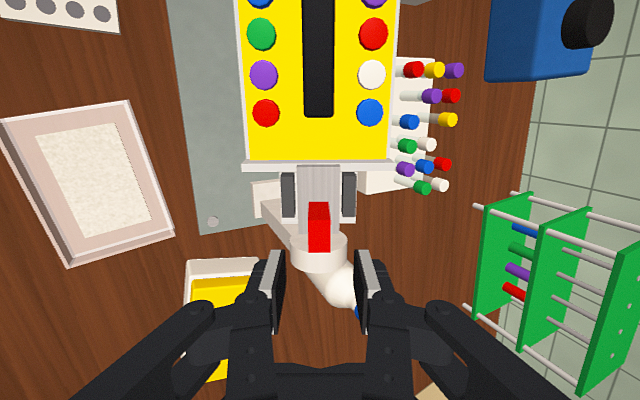

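```bash
python3 - <<'E' 2>/dev/null
from h import *
P,c=pts("w3");c=c.astype(int);m=(c[...,0]>120)&(c[...,1]<60)&(c[...,2]<60);m[:195]=0;m[260:]=0;m[:,:295]=0;m[:,345:]=0
a=Rc().inv().apply(P[m]-O)*1e3;a=a[~np.isnan(a[:,0])];z=np.percentile(a[:,2],80);b=a[a[:,2]>z-4];print(len(b),z,b.min(0),b.max(0))
E
```

```text
732 60.945198174351866 [  -5.2530892  -105.95081024   57.20425063] [  7.80966667 -83.6414633   62.81653282]
```

carry_out(targets=[[3,0,15,0,0,0,150],[0,0,15,0,0,0,150],[0,0,15,0,0,0,150],[0,0,8,0,0,0,150],[0,0,0,0,0,0,150]])

```text
clock: 5.5
position: [0.5726, -0.0436, 0.1729]
tool_rot: [2.699, -0.001, 1.486]
force: [0.0, 0.1, -0.5]
grip_width: 0.0354
```

carry_out(targets=[[0,0,0,0,0,0,255],[0,0,0,0,0,0,255],[0,0,0,0,0,0,255],[3,0,0,0,0,0,255],[3,0,0,0,0,0,255]], force=40)

```text
clock: 5.92
position: [0.5726, -0.0401, 0.1747]
tool_rot: [2.697, 0.0, 1.482]
force: [-6.1, -2.9, 3.5]
grip_width: 0.0132
```

carry_out(targets=[[3,0,0,0,0,0,255],[3,0,0,0,0,0,255],[2,0,0,0,0,0,255],[1.5,0,0,0,0,0,255],[0,0,0,0,0,0,255]])

```text
clock: 6.33
position: [0.5735, -0.03, 0.1748]
tool_rot: [2.697, 0.0, 1.483]
force: [-6.4, -0.7, 2.2]
grip_width: 0.013
```

```bash
python3 - <<'E'
from h import *
loc()
E
```

```text
tcp in cradle [  0.8 -75.4  38.5] force cradle [-4.8 -1.2  4.8] rot err deg [ 0.13 -0.1   0.2 ] w 0.0129739909433372 t 6.3333
```

carry_out(targets=[[1,0,0,0,0,0,255],[1,0,0,0,0,0,255],[1,0,0,0,0,0,255],[0,0,0,0,0,0,255],[0,0,0,0,0,0,255]])

```text
clock: 6.75
position: [0.5736, -0.029, 0.1747]
tool_rot: [2.697, 0.002, 1.48]
force: [-6.4, -10.0, 4.5]
grip_width: 0.0131
```

```bash
python3 - <<'E'
from h import *
loc()
E
```

```text
tcp in cradle [  0.8 -74.4  38.4] force cradle [ -3.  -10.5   6.5] rot err deg [ 0.16 -0.26  0.29] w 0.013053090004514168 t 6.75
```

The bolt hit its stop: the reading jumped to 10 N after about 14.6 mm of travel. Next I release it, regrip the fin and tug.

carry_out(targets=[[0,0,0,0,0,0,140],[0,0,0,0,0,0,140],[0,0,0,0,0,0,140],[-2,0,-25,0,0,0,140],[0,0,-25,0,0,0,140]])

```text
clock: 7.17
position: [0.5518, -0.0263, 0.2192]
tool_rot: [2.699, -0.001, 1.485]
force: [0.6, -1.6, 0.7]
grip_width: 0.0389
```

carry_out(targets=[[30,0,0,0,0,0,120],[35,0,0,0,0,0,120],[15,0,0,0,0,0,120],[0,0,0,0,0,0,120]])

```text
clock: 7.5
position: [0.56, 0.0567, 0.2203]
tool_rot: [2.695, -0.003, 1.488]
force: [-0.6, 1.0, 0.3]
grip_width: 0.0451
```

```bash
python3 - <<'E' 2>/dev/null
from h import *
loc()
E
```

```text
tcp in cradle [ 1.8  9.8 88.5] force cradle [-0.5  0.9  0.6] rot err deg [0.04 0.16 0.01] w 0.045129623774607816 t 7.5
```

Now down to z of about 35, close, then tug in small steps.

carry_out(targets=[[-3,0,18,0,0,0,120],[0,0,18,0,0,0,120],[0,0,16,0,0,0,120],[0,0,0,0,0,0,255],[0,0,0,0,0,0,255]], force=60)

```text
clock: 7.92
position: [0.5811, 0.0479, 0.1723]
tool_rot: [2.698, -0.0, 1.484]
force: [-0.7, -0.2, 0.1]
grip_width: 0.0218
```

carry_out(targets=[[0,0,0,0,0,0,255],[0,0,0,0,0,0,255],[0,0,-1,0,0,0,255],[0,0,-1,0,0,0,255],[0,0,0,0,0,0,255]])

```text
clock: 8.33
position: [0.5804, 0.0479, 0.1747]
tool_rot: [2.697, -0.001, 1.484]
force: [1.0, 4.1, -11.4]
grip_width: 0.0152
```

```bash
python3 - <<'E' 2>/dev/null
from h import *
loc()
E
```

```text
tcp in cradle [ 1.1  2.8 38.3] force cradle [ -4.3   4.2 -10.6] rot err deg [ 0.13 -0.02  0.19] w 0.015200732451504908 t 8.3333
```

carry_out(targets=[[0,0,-0.7,0,0,0,255],[0,0,0,0,0,0,255],[0,0,0,0,0,0,255],[0,0,0,0,0,0,255],[0,0,0,0,0,0,255]])

```text
clock: 8.75
position: [0.5802, 0.0479, 0.1749]
tool_rot: [2.697, -0.001, 1.484]
force: [6.7, 4.6, -17.0]
grip_width: 0.0154
```

carry_out(targets=[[0,0,0,0,0,0,255],[0,0,0,0,0,0,255],[0,0,0,0,0,0,255],[0,0,0,0,0,0,255]])

```text
clock: 9.08
position: [0.5802, 0.0479, 0.1749]
tool_rot: [2.697, -0.001, 1.484]
force: [6.5, 2.5, -16.8]
grip_width: 0.0149
```

```bash
python3 - <<'E' 2>/dev/null
from h import *
loc()
E
```

```text
tcp in cradle [ 1.   2.7 38.5] force cradle [ -1.6   3.1 -17.9] rot err deg [ 0.16 -0.03  0.19] w 0.014941575540164188 t 9.0833
```

The tug held: 17–18 N for over half a second and only 0.2 mm of movement. Releasing.

carry_out(targets=[[0,0,2,0,0,0,255],[0,0,0,0,0,0,120],[0,0,0,0,0,0,120],[0,0,-25,0,0,0,120],[0,0,-35,0,0,0,120]])

```text
clock: 9.5
position: [0.5548, 0.0497, 0.2264]
tool_rot: [2.7, 0.0, 1.484]
force: [0.3, -1.2, 0.0]
grip_width: 0.0453
```

```bash
python3 - <<'E' 2>/dev/null
from h import *
loc()
V=Rc(0)*F
h=wp([63,163,-15]);print(h)
s=plan(h+[0,0,.045],V,6,100)
E
```

```text
tcp in cradle [ 0.3  2.4 96. ] force cradle [ 0.4 -1.1 -0.2] rot err deg [ 0.32 -0.09  0.16] w 0.0452950496621455 t 9.5
[0.67241414 0.20097665 0.1534063 ]
dist 193.67013199953513 deg 25.290507045920247
[26.8, 13.7, 11.6, 0.7, 0.0, -0.01, 100]
[26.8, 14.5, 10.6, 0.7, 0.0, -0.01, 100]
[26.8, 15.3, 9.5, 0.7, 0.0, -0.01, 100]
[26.8, 15.9, 8.3, 0.7, 0.0, -0.01, 100]
[26.8, 16.5, 7.2, 0.7, 0.0, -0.01, 100]
[26.8, 17.0, 5.9, 0.7, 0.0, -0.01, 100]
```

carry_out(targets=[[27,13.5,5,0.7,0,0,100],[27,14.5,10,0.7,0,0,100],[27,15.5,9.5,0.7,0,0,100],[27,16,8.5,0.7,0,0,100],[26.5,16.5,7,0.7,0,0,100]])

```text
clock: 9.92
position: [0.652, 0.177, 0.2121]
tool_rot: [3.066, -0.001, 1.483]
force: [-0.5, -0.4, 0.8]
grip_width: 0.0519
```

carry_out(targets=[[26.5,17,6,0.7,0,0,100],[0,0,0,0,0,0,100],[0,0,0,0,0,0,100]])

```text
clock: 10.17
position: [0.6708, 0.2018, 0.2048]
tool_rot: [3.137, -0.001, 1.483]
force: [-0.5, 0.1, 0.2]
grip_width: 0.0518
```

```bash
python3 - <<'E' 2>/dev/null
from h import *
s=bot.observe();print(s["position"],s["tool_rot"]);grab("wrist","w4")
h=wp([63,163,-15]);plan(h-[0,0,.015],Rc(0)*F,4,100)
P,c=pts("w4");m=(c.max(2)<75)&(P[...,2]>.145)&(P[...,2]<.18)&(P[...,1]>.16)&(P[...,0]<.72)
p=P[m];print(len(p),np.median(p,0),p.min(0),p.max(0))
E
```

```text
[0.67081036 0.20183161 0.20484151] [ 3.13691836e+00 -1.38066880e-03  1.48345174e+00]
dist 67.49066223354694 deg 0.4080257028114957
[0.1, 0.5, 16.9, 0.01, -0.0, -0.01, 100]
[0.1, 0.5, 16.9, 0.01, -0.0, -0.01, 100]
[0.1, 0.5, 16.9, 0.01, -0.0, -0.01, 100]
[0.1, 0.5, 16.9, 0.01, -0.0, -0.01, 100]
2148 [0.67407574 0.20295406 0.1597046 ] [0.60414578 0.16446502 0.14679381] [0.6841076  0.23322394 0.16257538]
```

View pics/w4.png

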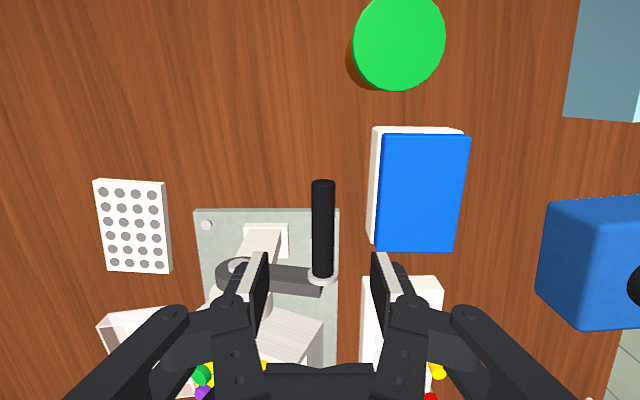

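Handle at (322,230), centred between the fingers at (250–390). Descending on it and gripping.

carry_out(targets=[[0,2,17,0,0,0,120],[0,0,20,0,0,0,120],[0,0,20,0,0,0,120],[0,0,9,0,0,0,120],[0,0,0,0,0,0,255]], force=35)

```text
clock: 10.63
position: [0.6715, 0.1992, 0.1398]
tool_rot: [3.136, 0.001, 1.483]
force: [0.2, -0.3, 0.1]
grip_width: 0.0347
```

carry_out(targets=[[0,0,0,0,0,0,255],[0,0,0,0,0,0,255],[0,0,0,0,0,0,255]])

```text
clock: 10.88
position: [0.6734, 0.2003, 0.1424]
tool_rot: [3.132, -0.001, 1.483]
force: [3.1, -2.0, 4.3]
grip_width: 0.0145
```

```bash
python3 - <<'E' 2>/dev/null
from h import *
s=bot.observe();print(s["position"],s["tool_rot"],s["force"],s["grip_width"])
q=R.from_euler("z",yaw).inv().apply(s["position"]-O);print(q)
# arc: increments tool y = stand x, tool z = -up
a0=-.2337+th; N=18; a=np.linspace(a0,np.pi-.2337,N+1);r=64.8
d=np.diff(np.c_[r*np.cos(a),r*np.sin(a)],axis=0)
for i,(x,z) in enumerate(d): print(i,[0,round(x,1),round(-z,1),0,0,0,255], (a[i+1]+.2337).round(2))
E
```

```text
[0.67338773 0.20033893 0.1424128 ] [ 3.13196976e+00 -1.00262952e-03  1.48283084e+00] [ 3.10204158 -1.99112164  4.29983952] 0.01454705227619412
[0.06431772 0.16244621 0.0027128 ]
0 [0, np.float64(-2.8), np.float64(-9.3), 0, 0, 0, 255] 0.6
1 [0, np.float64(-4.1), np.float64(-8.8), 0, 0, 0, 255] 0.75
2 [0, np.float64(-5.4), np.float64(-8.1), 0, 0, 0, 255] 0.9
3 [0, np.float64(-6.5), np.float64(-7.2), 0, 0, 0, 255] 1.05
4 [0, np.float64(-7.5), np.float64(-6.1), 0, 0, 0, 255] 1.2
5 [0, np.float64(-8.3), np.float64(-4.9), 0, 0, 0, 255] 1.35
6 [0, np.float64(-9.0), np.float64(-3.6), 0, 0, 0, 255] 1.49
7 [0, np.float64(-9.4), np.float64(-2.3), 0, 0, 0, 255] 1.64
8 [0, np.float64(-9.7), np.float64(-0.8), 0, 0, 0, 255] 1.79
9 [0, np.float64(-9.7), np.float64(0.6), 0, 0, 0, 255] 1.94
10 [0, np.float64(-9.5), np.float64(2.1), 0, 0, 0, 255] 2.09
11 [0, np.float64(-9.1), np.float64(3.5), 0, 0, 0, 255] 2.24
12 [0, np.float64(-8.4), np.float64(4.8), 0, 0, 0, 255] 2.39
13 [0, np.float64(-7.6), np.float64(6.0), 0, 0, 0, 255] 2.54
14 [0, np.float64(-6.7), np.float64(7.0), 0, 0, 0, 255] 2.69
15 [0, np.float64(-5.5), np.float64(8.0), 0, 0, 0, 255] 2.84
16 [0, np.float64(-4.3), np.float64(8.7), 0, 0, 0, 255] 2.99
17 [0, np.float64(-2.9), np.float64(9.2), 0, 0, 0, 255] 3.14
```

carry_out(targets=[[0,-2.8,-9.3,0,0,0,255],[0,-4.1,-8.8,0,0,0,255],[0,-5.4,-8.1,0,0,0,255],[0,-6.5,-7.2,0,0,0,255],[0,0,0,0,0,0,255]])

```text
clock: 11.3
position: [0.6567, 0.2018, 0.1781]
tool_rot: [3.125, -0.003, 1.482]
force: [13.0, -4.6, 15.1]
grip_width: 0.0147
```

```bash
python3 - <<'E' 2>/dev/null
from h import *
s=bot.observe();q=R.from_euler("z",yaw).inv().apply(s["position"]-O);print(q,s["force"],s["grip_width"])
for dz in (.011,.013,.015): print(np.arctan2(q[2]+dz,q[0])+.2337,np.hypot(q[2]+dz,q[0]))
grab("scene","s2",(240,130,420,270),4)
E
```

```text
[0.04755159 0.16253863 0.03838852] [13.00011757 -4.60523016 15.14944856] 0.014711844254272705
1.038045004992882 0.06855931577566932
1.0578590557592635 0.07001381192658121
1.0768595015213276 0.07149467071994549
```

View pics/s2.png

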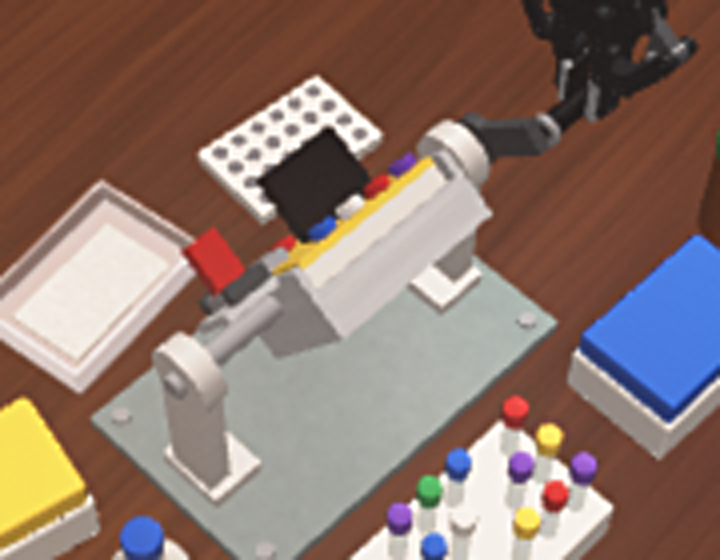

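The cradle follows, with the bolt home under the fin side. There is some radial load, so I bias the arc slightly outward.

carry_out(targets=[[0,-6.3,-7.6,0,0,0,255],[0,-7.5,-5.7,0,0,0,255],[0,-9,-3.6,0,0,0,255],[0,-9.4,-2.3,0,0,0,255],[0,-9.7,-0.8,0,0,0,255]])

```text
clock: 11.77
position: [0.6165, 0.2057, 0.1988]
tool_rot: [3.122, -0.004, 1.481]
force: [12.4, -5.2, 24.0]
grip_width: 0.0143
```

```bash
cat > a.py <<'E'
from h import *
s=bot.observe();q=R.from_euler("z",yaw).inv().apply(s["position"]-O);print(q,R.from_euler("z",yaw).inv().apply(s["force"]),s["grip_width"])
for dz in (.011,.015): print(np.arctan2(q[2]+dz,q[0])+.2337,np.hypot(q[2]+dz,q[0]))
E
python3 a.py
```

```text
[0.00722262 0.16306736 0.0591495 ] [12.76483722 -4.18653621 24.04645397] 0.014314307553223531
1.7018974902657613 0.070520342199352
1.7073964888844897 0.07450043402424564
```

carry_out(targets=[[0,-9.7,-1.5,0,0,0,255],[0,-9.5,1,0,0,0,255],[0,-9.3,3.2,0,0,0,255],[0,-8.9,4.8,0,0,0,255],[0,0,0,0,0,0,255]])

```text
clock: 12.18
position: [0.5748, 0.2095, 0.1877]
tool_rot: [3.131, -0.002, 1.484]
force: [-0.7, 1.1, 4.1]
grip_width: 0.0148
```

```bash
python3 a.py
```

```text
[-0.03466901  0.1632926   0.04803127] [-0.78334133  1.06772918  4.0512397 ] 0.014793552433351561
2.3355246450756555 0.0684589724123669
2.307361682608032 0.07193664595146337
```

carry_out(targets=[[0,-7.6,6,0,0,0,255],[0,-6.7,7,0,0,0,255],[0,-5.5,8,0,0,0,255],[0,-4.3,8.7,0,0,0,255],[0,0,0,0,0,0,255]])

```text
clock: 12.6
position: [0.5513, 0.2116, 0.1567]
tool_rot: [3.132, -0.002, 1.484]
force: [7.2, 1.3, -6.8]
grip_width: 0.0144
```

```bash
python3 a.py
```

```text
[-0.05829895  0.16346564  0.01697424] [ 7.08667196  1.89615396 -6.76192313] 0.014352454412682241
2.927901783311763 0.06466316801880176
2.873637910804302 0.06649149705416793
```

carry_out(targets=[[0,-3,7,0,0,0,255],[0,-1,6,0,0,0,255],[0,0,1.5,0,0,0,255],[0,0,0,0,0,0,255],[0,0,0,0,0,0,255]])

```text
clock: 13.02
position: [0.5471, 0.212, 0.1426]
tool_rot: [3.133, -0.001, 1.484]
force: [-1.1, 0.1, 5.2]
grip_width: 0.0143
```

```bash
python3 a.py
```

```text
[-0.06248562  0.16344958  0.00285461] [-1.05226642 -0.03245665  5.17876113] 0.014322024408440454
3.157097856862971 0.06400314267059244
3.096969735712388 0.06498645329989396
```

carry_out(targets=[[0,0,1.5,0,0,0,255],[0,0,0,0,0,0,255],[0,0,0,0,0,0,140],[0,0,0,0,0,0,120],[0,0,0,0,0,0,120]])

```text
clock: 13.43
position: [0.5468, 0.2116, 0.1402]
tool_rot: [3.134, -0.001, 1.483]
force: [-0.5, -0.5, 0.0]
grip_width: 0.0453
```

carry_out(targets=[[0,0,-15,0,0,0,120],[0,0,-30,0,0,0,120],[0,0,-40,0,0,0,120],[30,0,-30,0,0,0,120],[0,0,0,0,0,0,120]])

```text
clock: 13.85
position: [0.5496, 0.2463, 0.2606]
tool_rot: [3.129, -0.007, 1.486]
force: [-0.2, 2.2, -1.0]
grip_width: 0.0453
```

```bash
python3 - <<'E' 2>/dev/null
from h import *
print(bot.observe()["force"],bot.observe()["position"])
grab("scene","s3",(190,130,430,300),3.3);grab("top","t3")
P,c=pts("t3");m=(c.max(2)<85);m[:150]=0;m[200:]=0;m[:,:225]=0;m[:,270:]=0
m&=(P[...,2]>.12)&(P[...,2]<.18)&(P[...,0]<.6);p=P[m];print(len(p),p.mean(0) if len(p) else 0)
E
```

```text
[-0.22455313  2.23531153 -1.00673819] [0.54960292 0.24633952 0.260647  ]
2 [0.59397696 0.15600413 0.14006553]
```

View pics/s3.png

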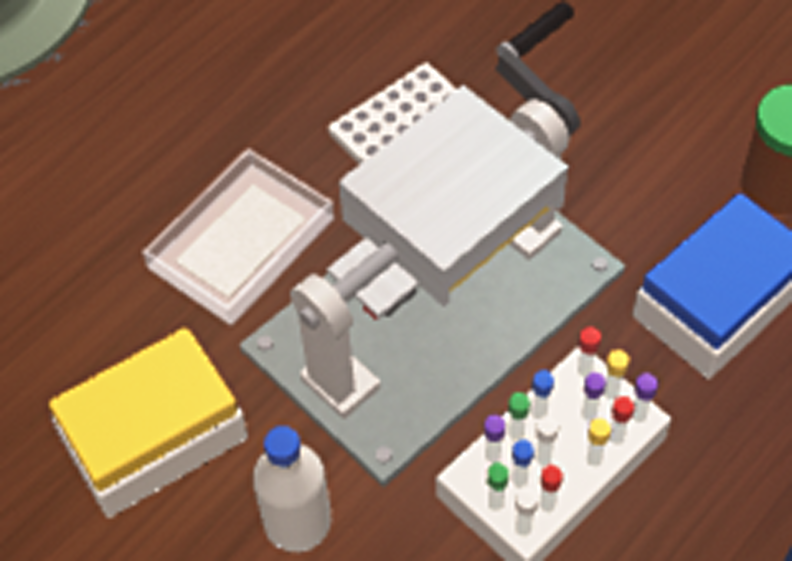

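The cradle is upside down at (455,180) in the crop, the carrier's yellow edge is still flush in it, and the bystanders are in place. I check the angle from the depth, then hand in.

```bash
python3 - <<'E' 2>/dev/null
from h import *
P,c=pts("s3")
v0,u0=130+int(180/3.3),190+int(455/3.3);p=P[v0-14:v0+15,u0-14:u0+15].reshape(-1,3);p=p[~np.isnan(p[:,0])]
n=np.linalg.svd(p-p.mean(0),full_matrices=False)[2][2];n*=np.sign(n[2]);n=R.from_euler("z",yaw).inv().apply(n)
print("theta",np.pi-np.arctan2(n[0],n[2]),np.pi+np.arctan2(n[0],n[2]),p.mean(0))
bot.job_done()
E
```

```text
theta 3.145197088755282 3.1379882184243044 [0.59907835 0.03887566 0.17511237]
the job is handed in; nothing more can be done
```

The carrier is latched in the cradle, the cradle is fully upside down, and the job is handed in. It used about 14 s of the 72 s; no verdict was reported.

- **First tug:** the carrier came out freely by about 8 mm, with only about 3 N on the tool. The bolt was drawn back, at about -95 mm in the cradle.
- **Latching:** I let the carrier back in and pushed the red-tabbed bolt about 14.6 mm along until it hit its stop, where the reading rose to about 10 N.
- **Second tug:** it held at 17–18 N straight out for more than half a second and moved only 0.2 mm, with the cradle at about 0.45 rad.
- **Turning over:** I turned the cradle with the crank, let go and moved clear. The force on the tool rose to about 27 N partway because my arc was slightly too tight, so I corrected the path.
- **Last checks:** the depth image puts the cradle at 3.14 rad. The carrier looks flush in the last picture, and I saw no bystander moved; I did not measure either. A final check of the crank handle's height in the top view found too few pixels to use.

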